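Press the food tub's snap lid shut all round

TASK

The lid on the rectangular food tub is not snapped on: press around its rim with a fingertip, section by section, until all six sections have clicked down flush and stay shut. Only press: do not pick up, tip or push the tub from its place, and leave the round tub and the other things around it where they are. Finish clear of everything.

Things in the scene. Friction and masses are not known exactly. Their poses are not given: they have to be found in the camera images.
- tub: rectangular white food tub, full (0.65 to 1 kg), loose on the table, with a grey snap lid 180 mm long (tub x) by 130 mm wide (tub y). Origin: centre of its underside; z up. The lid's fixed middle panel (131 x 81 mm) has its top 71 mm up; round it the rim is six hinged sections, 24 mm wide, tops level 75 mm up when shut; an open one tilts 20 degrees, its outer edge 8 mm higher
- rim_a_press (a point): where to press rim section a (the short side at the tub's +x end; 128 mm long): on its top face, midway along it, 16 mm out from its hinge (8 mm in from its outer edge). It moves with the section: 80 mm above the table when open, 75 mm when shut
- rim_a (a joint): tilt of rim section a: 0 = sprung up, 0.35 rad = shut. It resists with 7 to 12 N at its press point, gives way by 0.23 rad (4 mm down) and then snaps shut and stays; let go earlier, it springs back up
- rim_b_press (a point): where to press rim section b (the +y long side, its +x half; 63 mm long): on its top face, midway along it, 16 mm out from its hinge (8 mm in from its outer edge). It moves with the section: 80 mm above the table when open, 75 mm when shut
- rim_b (a joint): tilt of rim section b: 0 = sprung up, 0.35 rad = shut. It resists with 7 to 12 N at its press point, gives way by 0.23 rad (4 mm down) and then snaps shut and stays; let go earlier, it springs back up
- rim_c_press (a point): where to press rim section c (the +y long side, its -x half; 63 mm long): on its top face, midway along it, 16 mm out from its hinge (8 mm in from its outer edge). It moves with the section: 80 mm above the table when open, 75 mm when shut
- rim_c (a joint): tilt of rim section c: 0 = sprung up, 0.35 rad = shut. It resists with 7 to 12 N at its press point, gives way by 0.23 rad (4 mm down) and then snaps shut and stays; let go earlier, it springs back up
- rim_d_press (a point): where to press rim section d (the short side at the tub's -x end; 128 mm long): on its top face, midway along it, 16 mm out from its hinge (8 mm in from its outer edge). It moves with the section: 80 mm above the table when open, 75 mm when shut
- rim_d (a joint): tilt of rim section d: 0 = sprung up, 0.35 rad = shut. It resists with 7 to 12 N at its press point, gives way by 0.23 rad (4 mm down) and then snaps shut and stays; let go earlier, it springs back up
- rim_e_press (a point): where to press rim section e (the -y long side, its -x half; 63 mm long): on its top face, midway along it, 16 mm out from its hinge (8 mm in from its outer edge). It moves with the section: 80 mm above the table when open, 75 mm when shut
- rim_e (a joint): tilt of rim section e: 0 = sprung up, 0.35 rad = shut. It resists with 7 to 12 N at its press point, gives way by 0.23 rad (4 mm down) and then snaps shut and stays; let go earlier, it springs back up
- rim_f_press (a point): where to press rim section f (the -y long side, its +x half; 63 mm long): on its top face, midway along it, 16 mm out from its hinge (8 mm in from its outer edge). It moves with the section: 80 mm above the table when open, 75 mm when shut
- rim_f (a joint): tilt of rim section f: 0 = sprung up, 0.35 rad = shut. It resists with 7 to 12 N at its press point, gives way by 0.23 rad (4 mm down) and then snaps shut and stays; let go earlier, it springs back up
- round_tub: the round food tub, 122 mm across and 72 mm high, white with a grey lid that is already shut; a bystander. Origin: centre of its underside
- can: low plain metal can, 66 mm across, 45 mm high, lying flat near a short side of the tub; a bystander. Origin: centre of its underside
- marker: black marker pen with a grey cap, 130 mm long, 13 mm thick, lying near the other short side; a bystander. Origin: centre of its underside
- jar: amber glass jar with white lid, 68 mm across, 95 mm high; a bystander. Origin: centre of its underside
- tape: roll of tape lying flat, 100 mm across, 48 mm high; a bystander. Origin: centre of its underside
- water: upright clear water bottle, 64 mm across, 210 mm high; a bystander. Origin: centre of its underside
- carton_small: small cardboard carton 75 x 110 x 60 mm; a bystander. Origin: centre of its underside

How it is judged:
By the outcome, as a careful person would: the job done as asked, in the order asked, and still so for the second after the job is handed in, with the robot touching nothing.
It also fails if it takes over 64 s, if anything falls off the work surface, if the arm or the gripper's body presses on something with over 40 N, if the wrist force passes 120 N, or if a joint passes its speed limit or range.

ROBOT

A 6-joint arm with a two-finger parallel gripper is mounted at the origin on the work surface. World frame = base frame: x ahead of the robot, y to its left, z up, the work surface at z = 0. Lengths are in m, angles in rad, forces in N, time in s.
With the tool pointing down it reaches from about 0.25 to 0.775 m from the base axis. Payload 4 kg.
Tool frame: the origin (TCP) lies at the very end of the fingers, on their centre line; the grasp point (between the pads) lies 19 mm behind it; z points along the fingers, x is the direction in which the jaws open and shut, and the axes are right-handed (so a half turn about z gives the same grasp; the last joint's range is limited). The gripper opens to 94 mm and grips with 3 to 60 N. Pads are 16 mm wide; open, the fingers measure 119 mm over their backs; the gripper's body (75 mm by 177 mm) begins 78 mm behind the grasp point.
Start: joints at [1.12, 0.087, 1.371, -0, 1.684, -0.103], TCP at [0.187, 0.517, 0.206] pointing down, gripper open.
Joint ranges: [-3.1, 3.1], [-0.76, 2.03], [0.27, 2.55], [-1.08, 4.22], [0.17, 2.65], [-2.57, 2.57]. Speed limits (rad/s): [2.79, 2.79, 3.14, 3.14, 3.14, 3.14].

INTERFACE

Orientations are given as a unit quaternion [x, y, z, w].
In Python, from bench import manip, eoat, kin, eyes, ticket, spot_in, masks_of, spot_point, status gives the robot as it stands. Calls block until the motion is done:
- manip.move_to(position, orientation): joint-space move of the TCP to a pose.
- manip.line_to(position, rotation=None, feed=0.15): straight line of the TCP; rotation=None keeps the orientation; feed is the mean speed in m/s.
- manip.move_j(angles): joint-space move.
- eoat.command_gripper(opening, squeeze=None): opening from 0.0 (shut) to 1.0 (fully open); squeeze is the grip in N (None keeps the last); returns when the fingers have stopped.
- manip.hold(seconds).
- kin.inverse_kinematics(position, orientation): joint angles nearest the present ones, or None.
- eyes.get_image(name): name is "side" or "top"; returns (picture, depth): 420x560x3 uint8, red, green, blue; 420x560 float32, m along the optical axis (not along the pixel's ray), 0 where there is no reading.
- eyes.camera_params(name): a dict with "fov_y" (degrees; the focal length in pixels is half the picture's height over the tangent of half this angle, whatever the lens; pixels are square), "cx", "cy" (the principal point, pixels), "T" (4x4, takes a point from camera to world coordinates). Camera axes: x right, y down, z forward; pixel columns grow to the right and rows downward; lengths in m; the calibration is good to about 2 mm. A picture is of the moment at which its call begins. camera_params takes no time and is no camera call.
A pose or a line that the arm cannot do raises manip.IKError and nothing moves.
- ticket.hand_in(): hands the job in, once; it reports no verdict.
Trained networks look in the newest picture that a camera, given by its name, has taken for a name from the list of things; names that differ only in an ending like _2 or _b are one class to them, and where a whole thing is asked for, a point or a joint stands for the part that bears it (a point fixed in the world has none). Each returns a list of dicts, best first, with "conf" (0 to 1); they miss things now and then, are a little off and sometimes report something else, mostly with a low value. They report only what shows in the picture. A call takes as long as a camera call.
- spot_in(camera, name): "location" ([x, y, z] in m, in world coordinates, good to about 4 mm: the middle of the surface that is visible of it).
- masks_of(camera, name): "region" (420x560 bool, what is visible of it).
- spot_point(camera, name): "location" ([x, y, z] in m, in world coordinates, good to about 4 mm: a listed point, or the origin of a listed thing).
Readings, each from a call of its own:
- status.read_time_s(): time.
- status.read_q(): joint angles.
- status.read_joint_vel(): joint speeds.
- status.read_effort(): joint torques, N m.
- status.read_tool_pos(): TCP position.
- status.read_orientation(): TCP orientation.
- status.read_force(): force on the tool from outside, world axes, zero at the start.
- status.read_torque(): the same for the moment, N m.
- status.read_grip_width(): opening from 0.0 (shut) to 1.0 (fully open).
Only numpy, scipy, OpenCV 4.12 (cv2) and the standard library are available. Lean on these libraries where they do the work, as an engineer would, in place of code of your own. Each camera call takes 0.05 s, during which the arm holds its last target.

## Working session

There is one attempt and no reset: what is moved stays moved. The work goes in short steps, each a Python script; the robot and the scene stay as the last script left them, time stands still between calls to the robot, and variables do not carry over. Pictures are saved under pics/ and viewed, and the job is handed in when it is done.

```bash
mkdir -p pics; ls
python3 - <<'E'
from bench import *
import cv2,numpy as np
for n in ["top","side"]:
    p,d=eyes.get_image(n); cv2.imwrite(f"pics/{n}0.png",p[:,:,::-1]); np.save(f"{n}0.npy",d)
    c=eyes.camera_params(n); print(n,c["fov_y"],c["cx"],c["cy"],np.round(c["T"],3).tolist())
    for t in ["tub"]+["rim_%s_press"%k for k in "abcdef"]:
        print(t,[(np.round(r["location"],4).tolist(),round(r["conf"],2)) for r in spot_point(n,t)])
print(status.read_time_s(),status.read_orientation(),status.read_force())
E
```

```text
pics
top 44.8051853543297 269.855303087823 208.67106500059379 [[0.016, -0.986, 0.165, 0.338], [-1.0, -0.016, 0.003, -0.001], [-0.0, -0.165, -0.986, 1.43], [0.0, 0.0, 0.0, 1.0]]
tub [([0.5703, 0.1274, -0.0016], 0.92)]
rim_a_press [([0.6493, 0.1153, 0.0812], 0.97)]
rim_b_press [([0.6099, 0.1793, 0.0806], 0.7)]
rim_c_press [([0.55, 0.1911, 0.0762], 0.46)]
rim_d_press [([0.5951, 0.0675, 0.0814], 0.54)]
rim_e_press [([0.5291, 0.0782, 0.0818], 0.71)]
rim_f_press [([0.5923, 0.0688, 0.0805], 0.77)]
side 43.552048686770576 276.27949874379414 211.93890164276087 [[0.748, -0.438, 0.498, -0.037], [-0.663, -0.519, 0.539, -0.664], [0.022, -0.734, -0.679, 0.914], [0.0, 0.0, 0.0, 1.0]]
tub [([0.5698, 0.1275, -0.0018], 0.64)]
rim_a_press [([0.6471, 0.1129, 0.0784], 0.87)]
rim_b_press [([0.6125, 0.1753, 0.0772], 0.46)]
rim_c_press [([0.5397, 0.1938, 0.0815], 0.77), ([0.428, 0.3707, -0.0008], 0.39)]
rim_d_press [([0.4862, 0.1377, 0.0778], 0.77)]
rim_e_press [([0.6151, 0.1742, 0.0789], 0.4)]
rim_f_press [([0.5903, 0.0661, 0.0812], 0.78)]
0.8 [ 8.18788363e-01  5.74095476e-01  4.54223512e-05 -1.54996878e-05] [-0.36446653 -1.17227967  0.37925871]
```

View pics/top0.png

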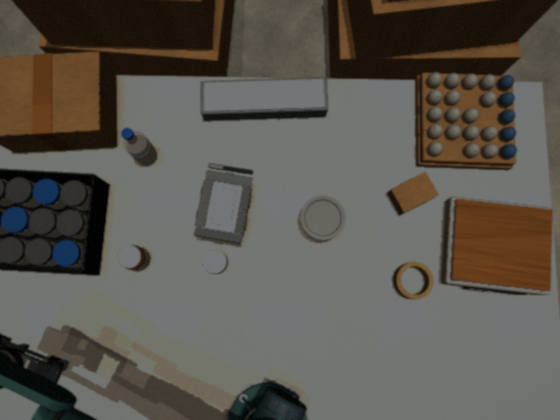

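View pics/side0.png

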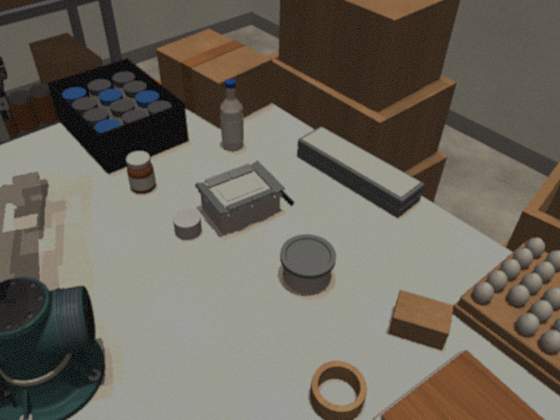

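```bash
cat > h.py <<'E'
from bench import *
import cv2,numpy as np
def cloud(n,d):
    c=eyes.camera_params(n); f=210/np.tan(np.radians(c["fov_y"]/2))
    v,u=np.mgrid[:420,:560]; P=np.stack([(u-c["cx"])*d/f,(v-c["cy"])*d/f,d],-1)
    return P@c["T"][:3,:3].T+c["T"][:3,3]
E
python3 - <<'E'
from h import *
for n in ["top","side"]:
    p,d=eyes.get_image(n); W=cloud(n,d)
    M=masks_of(n,"tub")
    print(n,[(round(m["conf"],2),int(m["region"].sum())) for m in M])
    m=M[0]["region"]&(d>0)
    Q=W[m]; s=Q[(Q[:,2]>.062)&(Q[:,2]<.095)]
    r=cv2.minAreaRect((s[:,:2]*1000).astype(np.float32)); print(r,len(s))
    pan=Q[(abs(Q[:,0]-.57)<.05)&(abs(Q[:,1]-.127)<.03)]; print("panel z",np.median(pan[:,2]))
    for t in ["water","can","marker","jar","round_tub"]:
        print(t,[(np.round(q["location"],3).tolist(),round(q["conf"],2)) for q in spot_point(n,t)][:2])
    big=cv2.resize(p[130:290,140:380] if n=="top" else p[130:270,150:350],None,fx=3,fy=3,interpolation=cv2.INTER_CUBIC)
    cv2.imwrite(f"pics/{n}1.png",cv2.convertScaleAbs(big[:,:,::-1],alpha=1.5))
E
```

```text
top [(0.76, 3343), (0.39, 1599)]
((569.0755004882812, 130.003662109375), (139.17189025878906, 188.44683837890625), 80.3315658569336) 3276
panel z 0.07261074987060467
water [([0.725, 0.363, 0.002], 0.89)]
can [([0.423, 0.147, 0.004], 0.64)]
marker [([0.69, 0.119, 0.002], 0.79)]
jar [([0.429, 0.366, -0.005], 0.72), ([0.649, 0.116, 0.083], 0.63)]
round_tub [([0.543, -0.141, -0.003], 0.61), ([0.427, 0.367, -0.004], 0.57)]
side [(0.56, 4017)]
((569.3974609375, 125.79109191894531), (137.6356201171875, 189.08787536621094), 83.07447814941406) 2733
panel z 0.07382733310307271
water [([0.726, 0.365, -0.0], 0.8)]
can [([0.426, 0.15, 0.0], 0.59), ([0.486, 0.137, 0.078], 0.52)]
marker [([0.691, 0.115, -0.001], 0.62), ([0.619, -0.389, 0.004], 0.38)]
jar [([0.426, 0.368, -0.003], 0.93)]
round_tub [([0.547, -0.139, -0.0], 0.59), ([0.542, 0.194, 0.083], 0.49)]
```

```bash
cat >> h.py <<'E'
from scipy.spatial.transform import Rotation as R
C=np.array([.5695,.1275]); YAW=np.radians(-8.4)
S=dict(a=(.0815,0,90),b=(.0325,.0565,0),c=(-.0325,.0565,0),d=(-.0815,0,90),e=(-.0325,-.0565,0),f=(.0325,-.0565,0))
def target(k):
    x,y,w=S[k]; c,s=np.cos(YAW),np.sin(YAW)
    xy=C+[c*x-s*y,s*x+c*y]
    best=None
    for h in (0,180):
        q=(R.from_euler('z',YAW+np.radians(w+h))*R.from_euler('x',180*np.pi/180)).as_quat()
        j=kin.inverse_kinematics([*xy,.1],q)
        if j is None: continue
        dd=abs(np.array(j)-status.read_q()).max()
        if best is None or dd<best[0]: best=(dd,q)
    return xy,best[1]
def press(k,zmin=.0725,fmax=22):
    xy,q=target(k)
    manip.move_to([*xy,.105],q)
    f0=np.array(status.read_force()); log=[]
    manip.line_to([*xy,.088],feed=.08)
    z=.088
    while z>zmin:
        z-=.0015; manip.line_to([*xy,z],feed=.03)
        f=np.array(status.read_force())-f0; p=status.read_tool_pos()
        log.append((round(z*1000,1),round(p[2]*1000,1),round(f[2],1),round(float(np.hypot(*f[:2])),1)))
        if f[2]>fmax and z<.077: break
        if f[2]>32: break
    manip.line_to([*xy,.105],feed=.1)
    print(k,log,"t",status.read_time_s())
E
python3 - <<'E'
from h import *
eoat.command_gripper(0.0)
xy,q=target("a"); print(xy,q)
manip.move_to([*xy,.13],q); print(status.read_time_s())
press("a")
for n in ["top","side"]:
    p,d=eyes.get_image(n); cv2.imwrite(f"pics/{n}2.png",p[:,:,::-1])
E
```

```text
[0.6501257  0.11559423] [7.56995056e-01 6.53420604e-01 4.00104726e-17 4.63525786e-17]
5.125
a [(86.5, np.float64(86.9), np.float64(0.4), 0.2), (85.0, np.float64(85.0), np.float64(0.2), 0.6), (83.5, np.float64(83.5), np.float64(1.9), 1.1), (82.0, np.float64(82.6), np.float64(2.5), 0.8), (80.5, np.float64(82.1), np.float64(6.2), 1.3), (79.0, np.float64(81.2), np.float64(8.2), 0.7), (77.5, np.float64(76.9), np.float64(0.9), 0.6), (76.0, np.float64(75.4), np.float64(0.6), 0.3), (74.5, np.float64(75.2), np.float64(5.6), 1.8), (73.0, np.float64(75.1), np.float64(11.9), 6.2), (71.5, np.float64(75.0), np.float64(13.3), 6.7)] t 8.9667
```

View pics/side2.png

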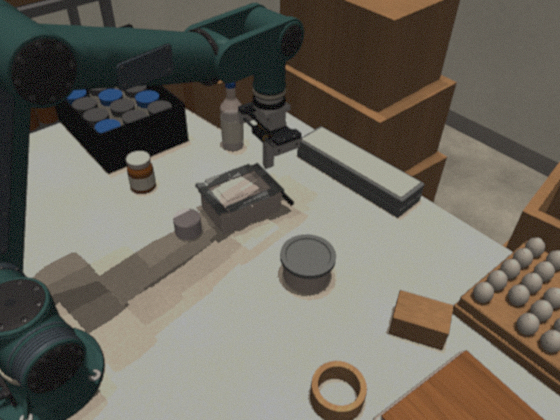

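Section a snapped, with the force falling from 8.2 to 0.9 N. Pressing further only added sideways force, so I'll stop each press at first contact after the snap.

```bash
sed -i 's/        if f\[2\]>32: break/        if f[2]>32 or (p[2]<.0765 and f[2]>3.5): break/' h.py
python3 - <<'E'
from h import *
for k in "bc": press(k)
E
```

```text
b [(86.5, np.float64(86.7), np.float64(0.7), 0.4), (85.0, np.float64(85.0), np.float64(1.5), 1.3), (83.5, np.float64(83.5), np.float64(1.4), 0.4), (82.0, np.float64(82.6), np.float64(3.3), 1.2), (80.5, np.float64(82.1), np.float64(6.5), 2.0), (79.0, np.float64(81.0), np.float64(4.2), 1.4), (77.5, np.float64(77.3), np.float64(0.6), 1.9), (76.0, np.float64(75.3), np.float64(1.0), 0.5), (74.5, np.float64(75.2), np.float64(7.0), 1.8)] t 13.6167
c [(86.5, np.float64(86.6), np.float64(0.1), 1.2), (85.0, np.float64(85.1), np.float64(0.4), 1.1), (83.5, np.float64(83.5), np.float64(-0.2), 1.5), (82.0, np.float64(82.5), np.float64(1.2), 0.4), (80.5, np.float64(81.9), np.float64(6.1), 3.0), (79.0, np.float64(81.5), np.float64(8.9), 2.3), (77.5, np.float64(78.4), np.float64(2.2), 0.8), (76.0, np.float64(75.2), np.float64(1.5), 0.9), (74.5, np.float64(75.2), np.float64(6.4), 2.9)] t 17.05
```

Run:
```python
from h import *
for k in "def": press(k)
xy,q=target("f"); p=status.read_tool_pos()
manip.line_to([p[0],p[1],.2],feed=.15)
q=status.read_q(); 
manip.move_j([1.12, 0.087, 1.371, 0, 1.684, -0.103])
for n in ["top","side"]:
    p,d=eyes.get_image(n); W=cloud(n,d)
    big=cv2.resize(p[150:270,160:320] if n=="top" else p[130:270,150:350],None,fx=4 if n=="top" else 3.5,fy=4 if n=="top" else 3.5,interpolation=cv2.INTER_CUBIC)
    cv2.imwrite(f"pics/{n}3.png",cv2.convertScaleAbs(big[:,:,::-1],alpha=1.5))
    d0=np.load(n+"0.npy"); W0=cloud(n,d0)
    c,s=np.cos(YAW),np.sin(YAW)
    for k,(x,y,w) in S.items():
        u=np.array([np.sign(x),0]) if w else np.array([0,np.sign(y)])
        o=[]
        for V in (W0,W):
            r=(V[...,:2]-C)@np.array([[c,-s],[s,c]])-(np.array([x,y])+.003*u)
            m=(abs(r)<.006).all(-1)&(V[...,2]>.06); o.append(np.round(1000*np.median(V[m][:,2]),1) if m.any() else None)
        print(n,k,o)
    for t in ["tub","water","can","marker","jar","round_tub"]:
        print(t,[(np.round(z["location"],3).tolist(),round(z["conf"],2)) for z in spot_point(n,t)][:1])
print(status.read_time_s())
```

```text
d [(86.5, np.float64(86.7), np.float64(0.5), 0.8), (85.0, np.float64(85.0), np.float64(0.3), 0.6), (83.5, np.float64(83.5), np.float64(1.0), 0.7), (82.0, np.float64(82.4), np.float64(4.2), 0.2), (80.5, np.float64(81.8), np.float64(8.7), 3.1), (79.0, np.float64(80.9), np.float64(10.0), 1.5), (77.5, np.float64(77.3), np.float64(1.9), 1.6), (76.0, np.float64(75.3), np.float64(0.9), 0.4), (74.5, np.float64(75.2), np.float64(3.6), 2.2)] t 21.4667
e [(86.5, np.float64(86.8), np.float64(0.8), 1.2), (85.0, np.float64(85.0), np.float64(1.6), 0.6), (83.5, np.float64(83.5), np.float64(0.3), 1.0), (82.0, np.float64(82.5), np.float64(4.3), 0.8), (80.5, np.float64(81.7), np.float64(7.7), 2.7), (79.0, np.float64(80.7), np.float64(7.3), 1.8), (77.5, np.float64(77.0), np.float64(0.7), 1.1), (76.0, np.float64(75.4), np.float64(0.6), 1.1), (74.5, np.float64(75.2), np.float64(7.1), 2.8)] t 26.0333
f [(86.5, np.float64(86.9), np.float64(-0.2), 0.8), (85.0, np.float64(85.0), np.float64(-1.4), 1.1), (83.5, np.float64(83.5), np.float64(-0.7), 2.3), (82.0, np.float64(82.6), np.float64(2.1), 0.9), (80.5, np.f
[... 515 characters left out ...]
 -0.0], 0.78)]
water [([0.725, 0.367, 0.003], 0.87)]
can [([0.424, 0.152, 0.005], 0.85)]
marker [([0.69, 0.121, -0.001], 0.69)]
jar [([0.43, 0.368, -0.005], 0.71)]
round_tub [([0.542, -0.141, -0.004], 0.85)]
side a [np.float64(83.8), np.float64(76.8)]
side b [np.float64(83.1), np.float64(76.0)]
side c [np.float64(83.0), np.float64(76.7)]
side d [np.float64(82.6), np.float64(76.9)]
side e [np.float64(81.2), np.float64(74.4)]
side f [np.float64(79.9), np.float64(75.7)]
tub [([0.568, 0.128, 0.0], 0.76)]
water [([0.73, 0.362, 0.0], 0.74)]
can [([0.423, 0.15, -0.002], 0.64)]
marker [([0.688, 0.114, -0.0], 0.46)]
jar [([0.426, 0.369, 0.002], 0.56)]
round_tub [([0.544, -0.142, -0.0], 0.91)]
33.1333
```

View pics/side3.png

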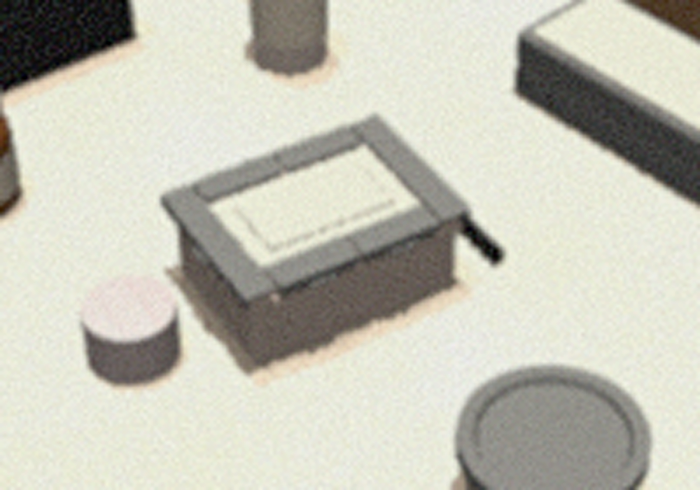

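View pics/top3.png

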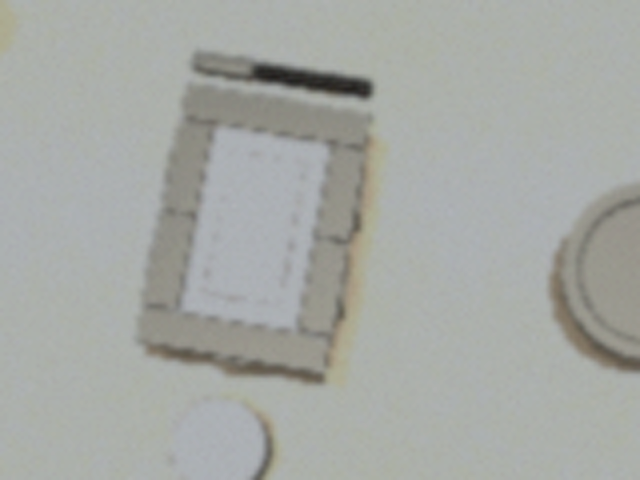

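The side picture (lid corners near (165,195), (375,120), (465,210) and (250,300)) and the top picture (lid from about (140,85) to (370,380)) show all six sections level. The marker and can are undisturbed and the arm is clear.

```bash
python3 -c "
from bench import *
print(ticket.hand_in(), status.read_time_s())"
```

```text
the job is handed in; nothing more can be done
the job is handed in; nothing more can be done
```

All six rim sections of the rectangular tub's lid are snapped shut, and the job is handed in at about 33 s of the 64 s allowed. I pressed them in order a to f with the closed gripper, then moved the arm back to its start pose, clear of everything.

- **Snapping shut:** on every section the force rose to about 6–10 N and dropped to about 1 N as it snapped. The fingertip then met a firm stop at 75 mm.
- **Staying shut:** depth readings after I backed off put all sections at 74–77 mm, down from 80–84 mm. Those readings scatter by about 2 mm (c reads 77 mm in both cameras), but the close-up pictures show the rim level.
- **Nothing moved:** the tub and the bystanders I re-measured (round tub, can, marker, jar and water bottle) are in the same place within the roughly 4–5 mm detection error. I did not re-measure the tape or the small carton, but the arm never worked near them.
- **Harder press on a:** the first press went further than needed, to about 13 N down and 7 N sideways. I shortened the later presses, and the tub shows no measurable shift.

No check failed.

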